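Close the refilled laundry jars

ROBOT

A 7-joint arm with a two-finger parallel gripper is mounted at the origin on the work surface. World frame = base frame: x ahead of the robot, y to its left, z up, the work surface at z = 0. Lengths are in m, angles in rad, forces in N, time in s.
With the tool pointing down it reaches from about 0.425 to 0.825 m from the base axis. Payload 3.6 kg.
Tool frame: the origin (TCP) lies where the fingers leave the gripper's body, on its centre line; the fingertips stand 73 mm ahead of it and the grasp point (between the pads) lies 54 mm ahead of it; z points along the fingers, y is the line along which they close (so a half turn about z gives the same grasp; the last joint's range is limited). The gripper opens to 85 mm and grips with 20 to 120 N. Pads are 22 mm wide; open, the fingers measure 114 mm over their backs; the gripper's body (76 mm by 85 mm) begins 54 mm behind the grasp point. The pads swing forward as they close: fully open they stand 13 mm farther back than shut.
Start: joints at [-1.157, 0.615, -0.013, 1.423, 0.008, 1.103, -0.04], TCP at [0.277, 0.588, 0.304] pointing down, gripper open.
Joint ranges: [-3.12, 3.12], [-0.3, 2.06], [-1.34, 1.32], [0.26, 2.42], [-1.36, 4.5], [0.01, 1.98], [-2.84, 2.84]. Speed limits (rad/s): [2.79, 2.79, 3.14, 3.14, 3.14, 3.14, 3.14].

INTERFACE

Orientations are given as a unit quaternion [x, y, z, w].
In Python, from station import arm, snapshot, camera_info, ticket gives the robot as it stands. Calls block until the motion is done:
- arm.movep(position, orientation): joint-space move of the TCP to a pose.
- arm.line_to(position, velocity=0.15, ori=None): straight line of the TCP; ori=None keeps the orientation; velocity is the mean speed in m/s.
- arm.move_j(angles): joint-space move.
- arm.move_gripper(opening, effort=None): opening from 0.0 (shut) to 1.0 (fully open); effort is the grip in N (None keeps the last); returns when the fingers have stopped.
- arm.pause(seconds).
- arm.ik(position, orientation): joint angles nearest the present ones, or None.
- snapshot(name): name is "side" or "top"; returns the picture (480x640x3 uint8, blue, green, red); there is no depth.
- camera_info(name): a dict with "fx", "fy", "cx", "cy" (pixels), "R" (3x3) and "t" (3): a world point X has camera coordinates R X + t. Camera axes: x right, y down, z forward; pixel columns grow to the right and rows downward; lengths in m; the calibration is good to about 2 mm. A picture is of the moment at which its call begins. camera_info takes no time and is no camera call.
A pose or a line that the arm cannot do raises arm.MotionError and nothing moves.
- ticket.finish_job(): hands the job in; it is judged then, once.
Readings, each from a call of its own:
- arm.read_time(): time.
- arm.read_joint_positions(): joint angles.
- arm.read_dq(): joint speeds.
- arm.read_effort(): joint torques, N m.
- arm.read_tool_pos(): TCP position.
- arm.read_eef_rot(): TCP orientation.
- arm.read_ft_force(): force on the tool from outside, world axes, zero at the start.
- arm.read_wrist_torque(): the same for the moment, N m.
- arm.read_opening(): opening from 0.0 (shut) to 1.0 (fully open).
- arm.read_finger_force(): force on a finger pad.
Only numpy, scipy, OpenCV 4.12 (cv2) and the standard library are available. Lean on these libraries where they do the work, as an engineer would, in place of code of your own. Each camera call takes 0.05 s, during which the arm holds its last target. There are 200 camera calls.

TASK

The four stoneware laundry jars have just been refilled: close them, putting each wooden lid on the jar it was made for, so that every lid sits level with its plug down in the jar's mouth. Leave the jars standing where they are, and do not disturb the dosing cup and the little tin among them.

Things in the scene. Friction and masses are not known exactly. Their poses are not given: they have to be found in the camera images.
- jar_large_round: Open white stoneware laundry jar, the large round one of four, 115 mm in diameter, 115 mm high, straight walls 5 mm thick, mouth 105 mm in diameter, holding laundry tablets that lie at least 10 mm below the rim. Loose, heavy (about 750 g). Origin: centre of its underside; z up.
- jar_small_round: Open white stoneware laundry jar, the small round one of four, 80 mm in diameter, 90 mm high, straight walls 5 mm thick, mouth 70 mm in diameter, holding spare buttons that lie at least 10 mm below the rim. Loose, heavy (about 450 g). Origin: centre of its underside; z up.
- jar_square: Open white stoneware laundry jar, the square one of four, 92 x 92 mm (its own x by its own y), 105 mm high, straight walls 5 mm thick, mouth 82 x 82 mm, holding clothes pegs that lie at least 10 mm below the rim. Loose, heavy (about 600 g). Origin: centre of its underside; z up.
- jar_oblong: Open white stoneware laundry jar, the oblong one of four, 126 x 80 mm (its own x by its own y), 85 mm high, straight walls 5 mm thick, mouth 116 x 70 mm, holding soap bars that lie at least 10 mm below the rim. Loose, heavy (about 600 g). Origin: centre of its underside; z up.
- lid_large_round: Wooden lid, the large round one of four, right way up, 52 mm high, 110 g. From below: plug 95 mm in diameter, 8 mm deep (5 mm play all round in the mouth); disc 117 mm in diameter, 10 mm thick, resting on the rim; on top, central, round knob 26 mm in diameter, 34 mm tall. Origin: centre of the plug's underside, 107 mm above the jar's origin when seated; z up.
- lid_small_round: Wooden lid, the small round one of four, right way up, 52 mm high, 60 g. From below: plug 60 mm in diameter, 8 mm deep (5 mm play all round in the mouth); disc 82 mm in diameter, 10 mm thick, resting on the rim; on top, central, round knob 26 mm in diameter, 34 mm tall. Origin: centre of the plug's underside, 82 mm above the jar's origin when seated; z up.
- lid_square: Wooden lid, the square one of four, right way up, 52 mm high, 90 g. From below: plug 72 x 72 mm, 8 mm deep (5 mm play all round in the mouth); board 94 x 94 mm (its own x by its own y), 10 mm thick, resting on the rim; on top, central, bar handle 50 mm along x, 16 mm thick, 34 mm tall. Origin: centre of the plug's underside, 97 mm above the jar's origin when seated; z up.
- lid_oblong: Wooden lid, the oblong one of four, right way up, 52 mm high, 100 g. From below: plug 106 x 60 mm, 8 mm deep (5 mm play all round in the mouth); board 128 x 82 mm (its own x by its own y), 10 mm thick, resting on the rim; on top, central, bar handle 50 mm along x, 16 mm thick, 34 mm tall. Origin: centre of the plug's underside, 77 mm above the jar's origin when seated; z up.
- dosing_cup: White plastic dosing cup, an open round cup, 54 mm in diameter, 48 mm high, standing among the jars; to be left alone. Origin: centre of its underside.
- soap_tin: Small closed round aluminium tin, 54 mm in diameter, 32 mm high, lying among the jars; to be left alone. Origin: centre of its underside.
There are look-alikes about, which are no part of the job. Leave any blue look-alike of the lid_square alone.

How it is judged:
At the end, for the whole second after the job is handed in: Each lid rests on the jar of its own shape: centred within 10 mm, seated at the rim within 4 mm, level within 0.06 rad, square and oblong lids in line with their jars within 0.2 rad. All at rest; jars upright within 50 mm, cup and tin upright within 30 mm, of where they started (horizontal distance between lid_large_round and jar_large_round below 0.01 m and z of lid_large_round in the frame of jar_large_round between 0.103 and 0.111 m and angle between the z axis of lid_large_round and the z axis of jar_large_round, either way round below 0.06 rad and angle between each of jar_large_round, jar_small_round, jar_square, jar_oblong's own z axis and vertical below 0.06 rad and linear speed of each of lid_large_round, jar_large_round, lid_small_round, jar_small_round, lid_square, jar_square, lid_oblong, jar_oblong below 0.02 m/s and distance of each of jar_large_round, jar_small_round, jar_square, jar_oblong from where it was at the start of the episode below 0.05 m and horizontal distance between lid_small_round and jar_small_round below 0.01 m and z of lid_small_round in the frame of jar_small_round between 0.078 and 0.086 m and angle between the z axis of lid_small_round and the z axis of jar_small_round, either way round below 0.06 rad and horizontal distance between lid_square and jar_square below 0.01 m and z of lid_square in the frame of jar_square between 0.093 and 0.101 m and angle between the z axis of lid_square and the z axis of jar_square, either way round below 0.06 rad and (angle between the x axis of lid_square and the x axis of jar_square, either way round below 0.2 rad or angle between the x axis of lid_square and the y axis of jar_square, either way round below 0.2 rad) and horizontal distance between lid_oblong and jar_oblong below 0.01 m and z of lid_oblong in the frame of jar_oblong between 0.073 and 0.081 m and angle between the z axis of lid_oblong and the z axis of jar_oblong, either way round below 0.06 rad and angle between the x axis of lid_oblong and the x axis of jar_oblong, either way round below 0.2 rad and distance of each of dosing_cup, soap_tin from where it was at the start of the episode below 0.03 m and angle between each of dosing_cup, soap_tin's own z axis and vertical below 0.1 rad); the robot touches nothing.
It fails at once if the large round jar is tipped over (angle between jar_large_round's own z axis and vertical above 0.4 rad).
It fails at once if the small round jar is tipped over (angle between jar_small_round's own z axis and vertical above 0.4 rad).
It fails at once if the square jar is tipped over (angle between jar_square's own z axis and vertical above 0.4 rad).
It fails at once if the oblong jar is tipped over (angle between jar_oblong's own z axis and vertical above 0.4 rad).
It also fails if it takes over 106 s, if anything falls off the work surface, if the arm or the gripper's body presses on something with over 40 N, if the wrist force passes 120 N, or if a joint passes its speed limit or range.

## Working session

There is one attempt and no reset: what is moved stays moved. The work goes in short steps, each a Python script; the robot and the scene stay as the last script left them, time stands still between calls to the robot, and variables do not carry over. Pictures are saved under pics/ and viewed, at most 14 in all, crops included, and the job is handed in when it is done.

```bash
mkdir -p pics
python3 - <<'E'
from station import arm, snapshot, camera_info
import cv2
for n in ("top","side"):
    cv2.imwrite(f"pics/{n}0.png",snapshot(n)); c=camera_info(n); print(n,c)
print(arm.read_time(),arm.read_eef_rot())
E
```

```text
top {'fx': 606.1072522072384, 'fy': 606.1072522072384, 'cx': 323.6764238176097, 'cy': 236.28426934792517, 'R': array([[-0.00364895, -0.99993977,  0.0103506 ],
       [-0.99249766,  0.00235645, -0.12224096],
       [ 0.1222092 , -0.010719  , -0.99244648]]), 't': array([1.15646822e-03, 4.81986060e-01, 1.28905789e+00])}
side {'fx': 604.3576512157923, 'fy': 604.3576512157923, 'cx': 327.2882838087877, 'cy': 236.798647295132, 'R': array([[ 0.93099122, -0.36494813,  0.00825935],
       [-0.24673494, -0.64577923, -0.72255869],
       [ 0.26903016,  0.67065792, -0.69126024]]), 't': array([-0.43708298,  0.17292698,  1.43529609])}
0.1 [ 2.18102542e-01  9.75925171e-01 -1.13269533e-03 -2.42346263e-04]
```

View pics/top0.png

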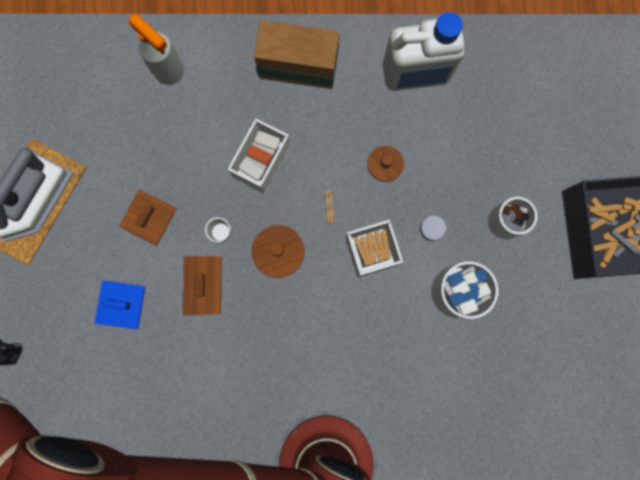

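View pics/side0.png

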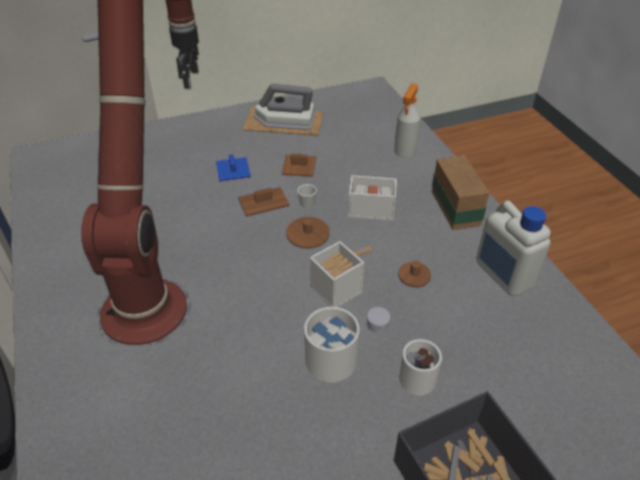

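The top view shows four jars: oblong (259,154), square (375,248), small round (518,216) and large round (470,290). The brown lids are square (148,217), oblong (202,285), large round (278,250) and small round (385,163).

There are two candidates for lid_square. The brown wooden one at (148,217) fits; the one at (120,304) is the blue look-alike, so I leave it alone. The cup is at (217,230) and the tin at (433,228).

Next I fit model silhouettes for exact poses and confirm them in an enlarged crop.

```bash
cat > vis.py <<'E'
import numpy as np, cv2
from scipy.optimize import minimize
from station import snapshot, camera_info
S=4
def proj(c,P):
    q=P@c["R"].T+c["t"]; return np.c_[c["fx"]*q[:,0]/q[:,2]+c["cx"],c["fy"]*q[:,1]/q[:,2]+c["cy"]]
def back(c,uv,z):
    d=c["R"].T@np.array([(uv[0]-c["cx"])/c["fx"],(uv[1]-c["cy"])/c["fy"],1]); o=-c["R"].T@c["t"]
    return (o+d*(z-o[2])/d[2])[:2]
def outline(a,b,rnd):
    if rnd: t=np.linspace(0,2*np.pi,60); return np.c_[np.cos(t),np.sin(t)]*a/2
    return np.array([[1,1],[-1,1],[-1,-1],[1,-1]])*[a/2,b/2]
# name: shape, list of prisms (a,b,z0,z1,round), seed pixel (top), height for seed
J={"jar_large_round":([(.115,.115,0,.115,1)],(470,290)),"jar_small_round":([(.08,.08,0,.09,1)],(518,216)),
"jar_square":([(.092,.092,0,.105,0)],(375,248)),"jar_oblong":([(.126,.08,0,.085,0)],(259,154))}
L={"lid_large_round":([(.117,.117,.008,.018,1),(.026,.026,.018,.052,1)],(278,250)),"lid_small_round":([(.082,.082,.008,.018,1),(.026,.026,.018,.052,1)],(385,163)),
"lid_square":([(.094,.094,.008,.018,0),(.05,.016,.018,.052,0)],(148,217)),"lid_oblong":([(.128,.082,.008,.018,0),(.05,.016,.018,.052,0)],(202,285))}
A={**J,**L}
def hulls(c,prisms,p,z=0):
    x,y,th=p; R=np.array([[np.cos(th),-np.sin(th)],[np.sin(th),np.cos(th)]]); out=[]
    for a,b,z0,z1,r in prisms:
        o=outline(a,b,r)@R.T+[x,y]
        P=np.r_[np.c_[o,np.full(len(o),z+z0)],np.c_[o,np.full(len(o),z+z1)]]
        out.append(cv2.convexHull(proj(c,P).astype(np.float32)))
    return out
def mask(img,kind):
    hsv=cv2.cvtColor(cv2.resize(img,None,fx=S,fy=S,interpolation=cv2.INTER_CUBIC),cv2.COLOR_BGR2HSV)
    h,s,v=cv2.split(hsv)
    if kind=="lid": return ((s>75)&((h<25)|(h>170))).astype(np.uint8)
    return ((v>145)|(s>60)).astype(np.uint8)
def comp(m,px):  # connected blob nearest the pixel, holes filled
    m=cv2.morphologyEx(m,cv2.MORPH_OPEN,np.ones((5,5),np.uint8))
    cs,_=cv2.findContours(m,cv2.RETR_EXTERNAL,cv2.CHAIN_APPROX_NONE)
    cs=[k for k in cs if cv2.contourArea(k)>1500]
    k=max(cs,key=lambda k:cv2.pointPolygonTest(k,(px[0]*S,px[1]*S),True))
    return cv2.drawContours(np.zeros_like(m),[k],-1,1,-1)
def fit(name,c,img,z=0,kind=None):
    prisms,px=A[name]; kind=kind or name[:3]
    M=comp(mask(img,kind),px); zc=prisms[0][3]/2
    x0=back(c,px,zc)
    def cost(p):
        D=np.zeros_like(M)
        for h in hulls(c,prisms,p,z): cv2.fillConvexPoly(D,np.int32(np.round(((h+.5)*S-.5)*16)),1,shift=4)
        return 1-(D&M).sum()/(D|M).sum()
    best=None
    ths=[0] if prisms[0][4] else np.arange(0,np.pi,np.pi/6)
    for th in ths:
        r=minimize(cost,[*x0,th],method="Nelder-Mead",options=dict(initial_simplex=np.array([[*x0,th],[x0[0]+.015,x0[1],th],[x0[0],x0[1]+.015,th],[*x0,th+.25]]),maxiter=120,xatol=2e-4,fatol=1e-5))
        if best is None or r.fun<best.fun: best=r
    return best.x,1-best.fun
E
python3 - <<'E'
from vis import *
import json
c=camera_info("top"); img=cv2.imread("pics/top0.png"); cs=camera_info("side"); im2=cv2.imread("pics/side0.png")
big=cv2.resize(img,None,fx=S,fy=S,interpolation=cv2.INTER_CUBIC); b2=cv2.resize(im2,None,fx=S,fy=S)
est={}
for n in A:
    p,i=fit(n,c,img); est[n]=list(p); print(n,np.round(p,4),"r %.3f iou %.3f"%(np.hypot(*p[:2]),i))
    for h in hulls(c,A[n][0],p): cv2.polylines(big,[np.int32((h+.5)*S)],True,(0,255,0),1)
    for h in hulls(cs,A[n][0],p): cv2.polylines(b2,[np.int32((h+.5)*S)],True,(0,255,0),2)
for n,px,z in(("cup",(217.5,230),.024),("tin",(433,228),.016)): print(n,back(c,px,z))
json.dump(est,open("est.json","w"))
cv2.imwrite("pics/fit_top.png",cv2.resize(big[110*S:340*S,85*S:560*S],(800,387),interpolation=cv2.INTER_AREA))
cv2.imwrite("pics/fit_side.png",cv2.resize(b2[130*S:410*S,200*S:480*S],(600,600),interpolation=cv2.INTER_AREA))
E
```

```text
jar_large_round [ 0.363  -0.2957 -0.0266] r 0.468 iou 0.838
jar_small_round [ 0.5204 -0.4101 -0.151 ] r 0.663 iou 0.717
jar_square [ 0.4532 -0.1056  0.2834] r 0.465 iou 0.920
jar_oblong [0.6598 0.1408 2.6877] r 0.675 iou 0.823
lid_large_round [0.4518 0.1012 0.2614] r 0.463 iou 0.968
lid_small_round [ 0.6481 -0.1384  0.1432] r 0.663 iou 0.937
lid_square [0.5279 0.3874 1.0967] r 0.655 iou 0.961
lid_oblong [0.3785 0.2648 3.1583] r 0.462 iou 0.965
cup [0.49704912 0.23145308]
tin [ 0.50149798 -0.24168743]
```

View pics/fit_top.png

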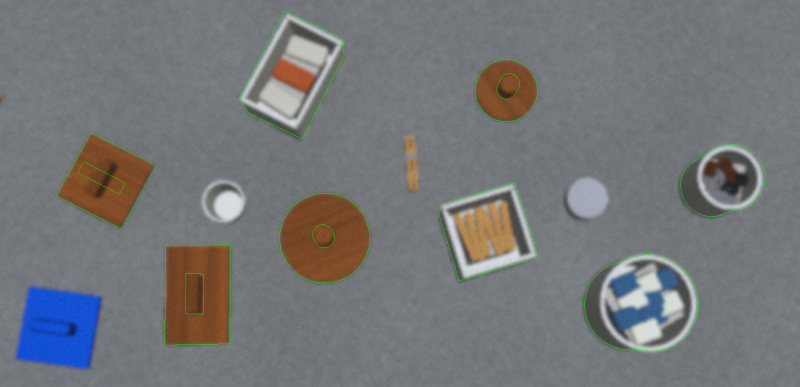

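View pics/fit_side.png

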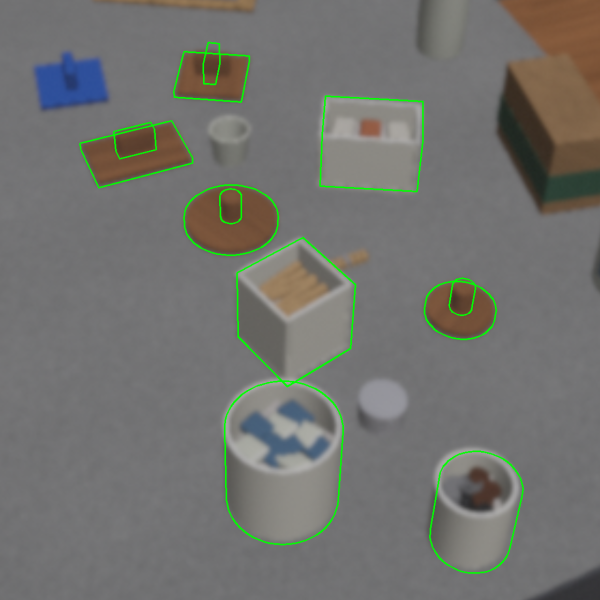

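The fits agree in both views, and the brown board at crop (105,180) in the top view is confirmed as lid_square, with its handle along yaw −0.47 (the fit was a quarter turn off). I refit the jars on the rim only, then do the first lid.

```bash
cat > rob.py <<'E'
import numpy as np, json
from station import arm
from scipy.spatial.transform import Rotation as Ro
est=json.load(open("est.json"))
H=dict(large_round=.107,small_round=.082,square=.097,oblong=.077)
ZG=.042+.054; ZT=.27
quat=lambda psi:(Ro.from_euler("z",psi)*Ro.from_euler("x",np.pi)).as_quat().tolist()
def fz(): return arm.read_ft_force()[2]
def choose(s):
    l,j=est["lid_"+s],est["jar_"+s]; best=None
    if "round" in s: ps=[(a,a) for a in np.arange(-np.pi,np.pi,np.pi/4)]
    else:
        q=np.pi/2 if s=="square" else np.pi
        d=(j[2]-l[2]+q/2)%q-q/2
        ds=[d]+([d-np.sign(d)*q] if s=="square" else [])
        ps=[(l[2]+k*np.pi,l[2]+k*np.pi+e) for k in(-1,0,1) for e in ds]
    q0=np.array(arm.read_joint_positions())
    for a,b in ps:
        qs=[arm.ik([*p[:2],z],quat(t)) for p,t in((l,a),(j,b)) for z in(ZT,ZG if p is l else H[s]+ZG)]
        if any(q is None for q in qs): continue
        qs=np.array(qs); c=np.abs(qs[:,6]).max()+.3*np.abs(qs-q0).max()
        if best is None or c<best[0]: best=(c,a,b)
    return best
def pick(s,a):
    l=est["lid_"+s]
    arm.move_gripper(1.0)
    arm.movep([*l[:2],ZT],quat(a)); arm.line_to([*l[:2],ZG],.2)
    arm.move_gripper(0.0,effort=50); print("opening mm",arm.read_opening()*85,"F",arm.read_finger_force())
    arm.line_to([*l[:2],ZT],.2)
def over(s,b): arm.movep([*est["jar_"+s][:2],ZT],quat(b))
def lower(s,dx=0,dy=0):
    x,y,_=est["jar_"+s]; x+=dx;y+=dy; zs=H[s]+ZG
    arm.line_to([x,y,zs+.014],.15); f0=fz(); z=zs+.014
    while z>zs-.0015:
        z-=.002; arm.line_to([x,y,z],.05)
        if abs(fz()-f0)>6: break
    print("stop above seat mm",round(1000*(arm.read_tool_pos()[2]-zs),1),"dF",round(fz()-f0,1),"t",arm.read_time())
    return z-zs
def release():
    arm.move_gripper(0.8); p=arm.read_tool_pos(); arm.line_to([p[0],p[1],max(ZT,p[2]+.06)],.2)
E
python3 - <<'E'
from vis import *
import json
c=camera_info("top"); img=cv2.imread("pics/top0.png"); est=json.load(open("est.json"))
for n in J:
    (a,b,z0,z1,r),=A[n][0]; A[n]=([(a,b,z1-.001,z1,r)],A[n][1])
    p,i=fit(n,c,img); print(n,np.round(p,4),"was",np.round(est[n],4),"iou %.3f"%i); est[n]=list(p)
if est["lid_square"][2]>0: est["lid_square"][2]-=np.pi/2
json.dump(est,open("est.json","w"))
from rob import *
for s in H: print(s,choose(s))
E
```

```text
jar_large_round [ 0.363  -0.2937 -0.0787] was [ 0.363  -0.2957 -0.0266] iou 0.975
jar_small_round [ 0.5187 -0.407  -0.0423] was [ 0.5204 -0.4101 -0.151 ] iou 0.968
jar_square [ 0.4514 -0.1043  0.2963] was [ 0.4532 -0.1056  0.2834] iou 0.968
jar_oblong [ 0.6565  0.1397 -0.4834] was [0.6598 0.1408 2.6877] iou 0.970
large_round (np.float64(1.0966521978020438), np.float64(0.7853981633974483), np.float64(0.7853981633974483))
small_round (np.float64(0.8755290856507929), np.float64(0.7853981633974483), np.float64(0.7853981633974483))
square (np.float64(1.0818062940451691), 2.6675432091456313, np.float64(1.8670908785738307))
oblong (np.float64(1.1478159994853003), 3.158260573472597, 2.6582269929873172)
```

Run:
```python
from rob import *
from vis import snapshot,cv2
s="oblong"; _,a,b=choose(s)
pick(s,a); over(s,b)
d=lower(s)
im=snapshot("side"); cv2.imwrite("pics/s1.png",cv2.resize(im[60:260,200:440],(720,600)))
if abs(d)<.0035: release()
print(arm.read_time())
```

```text
opening mm 15.330786745162504 F 49.9366557598114
stop above seat mm 0.5 dF 10.0 t 8.1417
9.3833
```

View pics/s1.png

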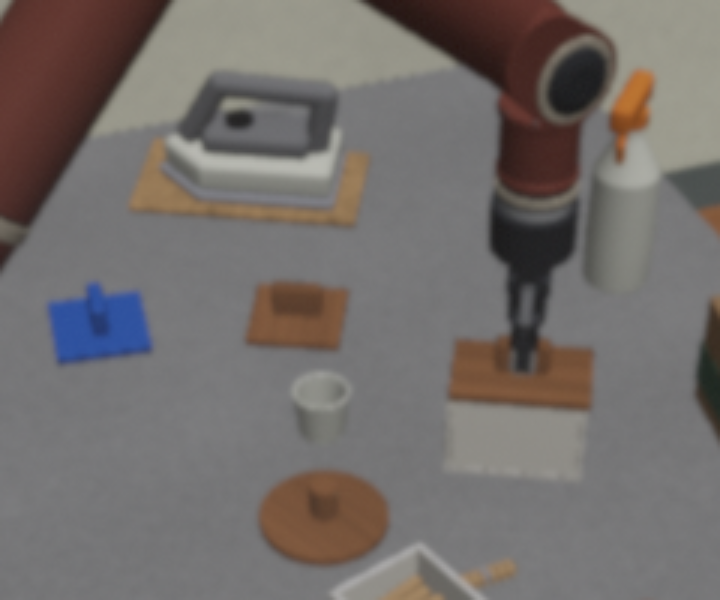

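The oblong lid at crop (520,370) sits flush on its jar, with contact at the expected height. I carry on with the other three, stopping if one fails to seat.

Run:
```python
from rob import *
from vis import snapshot,cv2
for s in("square","large_round","small_round"):
    _,a,b=choose(s); print(s,round(a,2),round(b,2))
    pick(s,a); over(s,b); d=lower(s)
    if abs(d)>.0035: print("NOT SEATED"); break
    release()
else:
    arm.movep([.5,.35,.35],quat(0.5))
print(arm.read_time())
for n in("top","side"): cv2.imwrite(f"pics/{n}2.png",snapshot(n))
```

```text
square 2.67 1.87
opening mm 15.216000650613267 F 49.23690140247345
stop above seat mm 0.4 dF 21.3 t 17.825
large_round 0.79 0.79
opening mm 24.565433405163322 F 48.80825579166412
stop above seat mm 0.4 dF 23.3 t 27.075
small_round 0.79 0.79
opening mm 24.658316579071446 F 49.03577148914337
stop above seat mm 0.5 dF 12.8 t 36.0333
39.8333
```

View pics/side2.png

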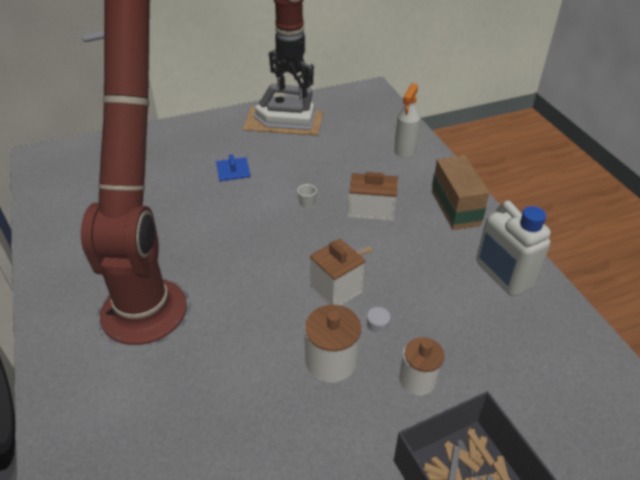

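View pics/top2.png

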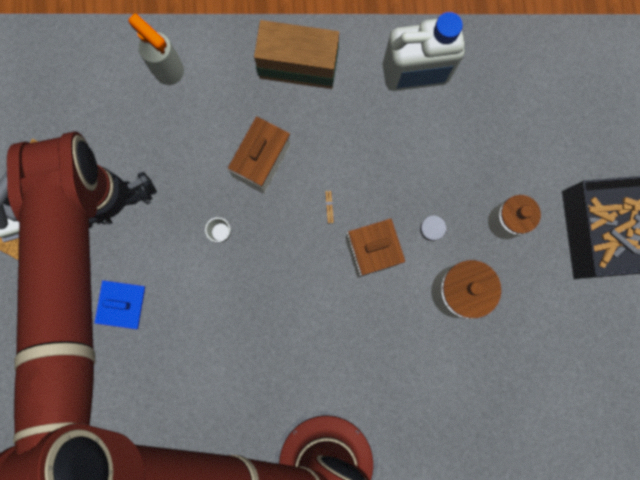

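All four jars carry their own lids: oblong (259,153), square (376,247), large (471,289) and small (520,214). The cup and tin have not moved. I take one enlarged side crop to check the lids are level.

Run:
```python
from vis import *
import json
from rob import H
im=cv2.imread("pics/side2.png"); est=json.load(open("est.json")); c=camera_info("top"); t=cv2.imread("pics/top2.png")
for s in H:
    n="lid_"+s; A[n]=(A[n][0],J["jar_"+s][1]); p,i=fit(n,c,t,z=H[s]); print(s,"lid-jar mm",np.round(1000*(p-est["jar_"+s])[:2],1),"iou %.3f"%i)
cv2.imwrite("pics/s3.png",cv2.resize(im[160:400,300:460],(400,600),interpolation=cv2.INTER_CUBIC))
```

```text
large_round lid-jar mm [ 1.3 -2.3] iou 0.956
small_round lid-jar mm [ 2.8 -3.6] iou 0.921
square lid-jar mm [-0.5 -1.9] iou 0.973
oblong lid-jar mm [-0.  -2.9] iou 0.966
```

View pics/s3.png

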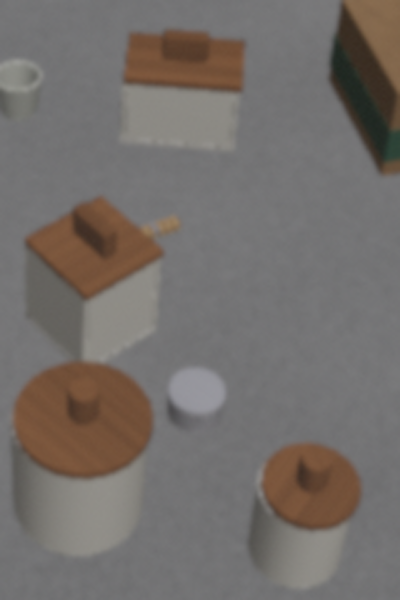

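The small lid sits about 4.6 mm off centre, near the limit of its play. I check its height and level with one overlay before handing in.

Run:
```python
from vis import *
from rob import H
im=cv2.imread("pics/side2.png"); c=camera_info("side"); big=cv2.resize(im,None,fx=8,fy=8,interpolation=cv2.INTER_CUBIC)
px={"small_round":(424,355),"large_round":(333,328)}
import vis
for s in px:
    n="lid_"+s; A[n]=(A[n][0],px[s])
    vis_back=vis.back; vis.back=lambda c,uv,z,h=H[s]:vis_back(c,uv,z+h)
    for dz in(-.004,0,.004,.008):
        p,i=fit(n,c,im,z=H[s]+dz,kind="lid"); print(s,dz,np.round(p[:2],4),"iou %.3f"%i)
        if dz==0:
            for h in hulls(c,A[n][0],p,H[s]): cv2.polylines(big,[np.int32((h+.5)*8)],True,(0,255,0),1)
    vis.back=vis_back
cv2.imwrite("pics/s4.png",cv2.resize(big[330*8:400*8,390*8:460*8],(560,560)))
```

```text
small_round -0.004 [ 0.5238 -0.403 ] iou 0.889
small_round 0 [ 0.5224 -0.4057] iou 0.882
small_round 0.004 [ 0.5206 -0.4088] iou 0.874
small_round 0.008 [ 0.5201 -0.4114] iou 0.867
large_round -0.004 [ 0.3673 -0.2898] iou 0.925
large_round 0 [ 0.3654 -0.292 ] iou 0.918
large_round 0.004 [ 0.3653 -0.2949] iou 0.911
large_round 0.008 [ 0.3635 -0.2971] iou 0.904
```

View pics/s4.png

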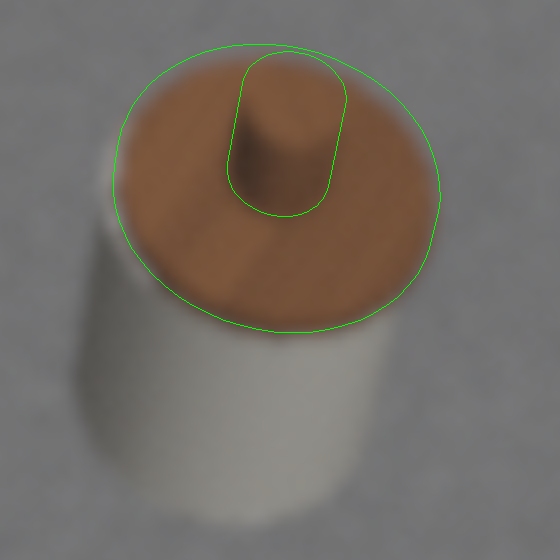

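Run:
```python
from vis import *
import vis, json
from rob import H
est=json.load(open("est.json"))
from scipy.optimize import least_squares
# ellipse shape of each round lid's disc (both before/after), against model projected discs with tilt
def disc(c,d,p,z,tx,ty):
    t=np.linspace(0,2*np.pi,90); o=np.c_[np.cos(t),np.sin(t)]*d/2; P=[]
    for dz in(-.005,.005):
        P.append(np.c_[o,o@[tx,ty]+dz]+[p[0],p[1],z])
    return cv2.convexHull(proj(c,np.vstack(P)).astype(np.float32))
def run(s,tag,px,z,use):
    d=.117 if s[0]=="l" else .082; Ms=[]
    for n in("top","side"):
        M=comp(mask(cv2.imread(f"pics/{n}{tag}.png"),"lid"),px[n])
        Ms.append(M)
    r={}
    for k,n in enumerate(("top","side")):
        c=camera_info(n); x0=back(c,px[n],z)
        def cost(q):
            D=np.zeros_like(Ms[k]); sc=q[4]
            cv2.fillConvexPoly(D,np.int32(np.round(((disc(c,d*sc,q,z,q[2]*10,q[3]*10)+.5)*S-.5)*16)),1,shift=4)
            for h in hulls(c,[(.026,.026,.0,.034,1)],(q[0]-.034*q[2]*10*.5,q[1]-.034*q[3]*10*.5,0),z+.005): pass
            return 1-(D&Ms[k]).sum()/(D|Ms[k]).sum()
        s0=np.array([*x0,0,0,.97]); sim=np.vstack([s0]+[s0+e for e in np.diag([.01,.01,.012,.012,.03])])
        m=minimize(cost,s0,method="Nelder-Mead",options=dict(initial_simplex=sim,maxiter=600,xatol=1e-4,fatol=1e-5))
        print(s,tag,n,"xy",np.round(m.x[:2],4),"tilt",np.round(m.x[2:4]*10,3),"scale %.3f iou %.3f"%(m.x[4],1-m.fun))
run("small_round",0,{"top":(385,163),"side":(415,273)},.013,0)
run("small_round",2,{"top":(519,214),"side":(424,356)},.095,0)
run("large_round",0,{"top":(278,250),"side":(308,233)},.013,0)
run("large_round",2,{"top":(471,290),"side":(333,328)},.12,0)
c=camera_info("side"); im=cv2.imread("pics/side0.png")
for n,px in(("jar_small_round",(420,360)),("jar_large_round",(331,335))):
    (a,b,z0,z1,r),=A[n][0]; A[n]=([(a,b,0,z1,r)],px); print(n,"side",fit(n,c,im))
```

```text
small_round 0 top xy [ 0.6484 -0.1386] tilt [-0.06  0.04] scale 0.975 iou 0.994
small_round 0 side xy [ 0.6486 -0.1373] tilt [-0.031 -0.034] scale 0.937 iou 0.977
small_round 2 top xy [ 0.5208 -0.4106] tilt [-0.032  0.1  ] scale 0.976 iou 0.989
small_round 2 side xy [ 0.5213 -0.4082] tilt [-0.022 -0.01 ] scale 0.938 iou 0.987
large_round 0 top xy [0.4518 0.1007] tilt [-0.017 -0.008] scale 0.984 iou 0.995
large_round 0 side xy [0.4523 0.1013] tilt [-0.012 -0.029] scale 0.954 iou 0.989
large_round 2 top xy [ 0.3646 -0.297 ] tilt [-0.038  0.068] scale 0.985 iou 0.992
large_round 2 side xy [ 0.3649 -0.2948] tilt [-0.018 -0.026] scale 0.964 iou 0.992
jar_small_round side (array([ 0.55051537, -0.36293684,  0.71013409]), np.float64(0.533929828088871))
jar_large_round side (array([ 0.39074029, -0.22768611,  0.80135816]), np.float64(0.5676814126735952))
```

From the side view the small lid's fitted tilt (−0.02, −0.01) is no worse than when it lay flat on the table (−0.03, −0.03). Both cameras put it about 3–4 mm off centre. It stopped at seat height, 8 mm below where it would stop if it were caught on the rim. So it is seated and level, and I hand in.

```bash
python3 -c "
from station import ticket
print(ticket.finish_job())"
```

```text
the job is handed in; nothing more can be done
None
```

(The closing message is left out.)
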